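# Lock down the lid of a watch dry case

### The job

The lid of the watch's dry case is on; lock it by lightly pressing its four orange push-lock buttons until each snaps home, one at a time and crosswise so that the gasket beds evenly: first the button nearest the round blue humidity plug, second the one diagonally opposite it, third the other button at the plug's end of the lid, last the remaining one. Only press with the fingertips: leave the case standing where it is without gripping or lifting it, leave the loupe, putty and tweezers alone, and finish clear of everything.

Things in the scene. Friction and masses are not known exactly. Their poses are not given: they have to be found in the camera images.
- case: loose watch case, 156 x 116 mm, 48 mm high to its lid, about 0.9 kg, flat on rubber feet at any yaw: charcoal tub, grey lid frame, clear window showing a watch. Origin at the centre of its underside; x along the long side towards the end with the blue plug, z up. Lock buttons at own x, y = (60, 40), (-60, -40), (60, -40), (-60, 40) mm, in the order of pressing
- humidity_plug (a point): centre of the top of the round blue humidity plug, 21 mm diameter with its metal ring, 2.6 mm above the lid frame, at the case's own x, y = (60, 12) mm, 28 mm from the nearest button
- lock_1_top (a point): centre of the top of the orange button nearest the blue plug, to be pressed first. Each button is a round head of 18 mm diameter, flat on top over 12 mm; its top stands 64 mm above the bench when out and 57 mm when home; the metal collar round its foot, 23 mm diameter, ends 51 mm above the bench
- lock_2_top (a point): centre of the top of the button on the diagonal from the first, pressed second
- lock_3_top (a point): centre of the top of the other button at the plug's end, pressed third
- lock_4_top (a point): centre of the top of the last button, pressed fourth
- lock_1 (a joint): downward travel of the first button: 0 out (unlocked), 0.007 m home (locked). Over-centre: it resists with about 4 N at first, less and less down to the middle of its travel (0.0035 m); past the middle it snaps home by itself and stays; let go before the middle, it springs back out
- lock_2 (a joint): the same for the second button
- lock_3 (a joint): the same for the third button
- lock_4 (a joint): the same for the fourth button
- eye_loupe: bystander: black eye loupe, 35 mm diameter, 29 mm high, standing loose on the bench to the left of the case; origin at the centre of its underside
- putty: bystander: lump of green putty, 30 x 32 x 16 mm, loose on the bench to the left of the case; origin at the centre of its underside
- tweezers: bystander: brass-coloured tweezers, 17 x 126 x 5 mm, lying loose on the bench to the right of the case; origin at the centre of its underside

How it is judged (in metres and radians):
On the way, in this order (a step that is already met when the one before it is completed fails the run):
1. the button nearest the blue plug is home, the other three still out (value of joint lock_1 above 0.005 m and value of joint each of lock_2, lock_3, lock_4 below 0.002 m), for 0.2 s.
2. the diagonally opposite button is home too, the other two still out (value of joint each of lock_1, lock_2 above 0.005 m and value of joint each of lock_3, lock_4 below 0.002 m), for 0.2 s.
3. the other button at the plug's end is home too, the last still out (value of joint each of lock_1, lock_2, lock_3 above 0.005 m and value of joint lock_4 below 0.002 m), for 0.2 s.
4. the last button is home too (value of joint each of lock_1, lock_2, lock_3, lock_4 above 0.005 m), for 0.2 s.
At the end, for the whole second after the job is handed in: all four buttons are home (more than 5 of their 7 mm down); the case stands flat and at rest within 20 mm of where it stood, and the loupe, putty and tweezers lie within 20 mm of where they were (all of step 4 and distance of each of case, eye_loupe, putty, tweezers from where it was at the start of the episode below 0.02 m and angle between case's own z axis and vertical below 0.05 rad and linear speed of case below 0.01 m/s); the robot touches nothing.
It fails at once if a button or the case is pressed hard (more than 30 N) (contact force between any of the fingers, the arm and case above 30 N).
It fails at once if the case is lifted or tipped up (10 mm or 0.1 rad) (height (world z) of case above 0.01 m or angle between case's own z axis and vertical above 0.1 rad).
It fails at once if the case is pushed along the bench by more than 20 mm (distance of case from where it was at the start of the episode above 0.02 m).
It fails at once if the loupe, putty or tweezers are moved by more than 20 mm (distance of any of eye_loupe, putty, tweezers from where it was at the start of the episode above 0.02 m).
It also fails if it takes over 42 s, if anything falls off the work surface, if the arm or the gripper's body presses on something with over 40 N, if the wrist force passes 120 N, or if a joint passes its speed limit or range.

### The arm

A 6-joint arm with a two-finger parallel gripper is mounted at the origin on a cart in front of the work surface, level with it; the furniture and walls round the work are solid. World frame = base frame: x ahead of the robot, y to its left, z up, the work surface at z = 0. Lengths are in m, angles in degrees, forces in N, time in s.
With the tool pointing down it reaches from about 0.375 to 0.9 m from the base axis. Payload 3.1 kg.
Tool frame: the origin (TCP) lies midway between the tips of the shut fingers; the grasp point (between the pads) lies 19 mm behind it (bot.hold_point_z is the distance from the TCP to the grasp point, in m); z points along the fingers, y is the line along which they close (so a half turn about z gives the same grasp; the last joint's range is limited). The gripper opens to 87 mm and grips with 3 to 60 N. Pads are 19 mm wide; open, the fingers measure 117 mm over their backs; the gripper's body (75 mm by 190 mm) begins 51 mm behind the grasp point.
Start: joints at [-81.389, 30.224, 82.088, -0, 67.689, -10.227], TCP at [0.202, -0.591, 0.197] pointing down, gripper open.
Joint ranges: [-176.69, 176.69], [-43.24, 126.21], [12.49, 139.97], [-82, 262], [0, 151.66], [-163.58, 163.58]. Speed limits (degrees/s): [159.86, 159.86, 180, 180, 180, 180].

### API

Orientations are given as a 3x3 rotation matrix whose columns are the frame's x, y, z axes.
In Python, from rig import read_state, optics, order, bot gives the robot as it stands.
- The arm moves only by the tool drive_tool, never from a script. Its argument "steps" is a list of rows, each a list of 7 numbers: the finger opening in mm, from 0 to 87, then the shift along the tool's x, y, z normalised to -1 to 1, where 1 is 0.12 m, then the turn, a rotation vector about the tool's x, y, z normalised to -1 to 1, where 1 is 1.5 rad. In form: [[jaw, tx, ty, tz, ax, ay, az], ...]. A call has 1 to 8 rows; each row is the pose to reach, as a shift and turn from the pose commanded when the call began, along the tool's axes at that moment; what a row does not reach only later rows make up. A row lasts 1/10 s, in which the tool goes at most 50 mm and 8.59 degrees, less where a joint would pass 70% of its speed; a pose out of reach is approached as far as the arm can. A call with a number of a shift or a turn outside -1 to 1 is refused whole. A call with a gripper value outside its range is refused whole. The fingers move at their own pace and stop on an object; the grip force is fixed at half the most. Time passes only in rows, so rows that repeat a pose let the fingers close. It gives the time, the measured TCP pose, the force, the opening and the grip force at its end, in the units of the state.
- read_state(): the state, without advancing time (a new reading comes with each control period).
- optics.capture(name): name is "scene" or "top"; returns a dict with "color" (480x640x3 uint8, blue, green, red), "range_z" (480x640 float32, m along the optical axis (not along the pixel's ray), 0 where there is no reading), "fx", "fy", "cx", "cy" (pixels), "rvec" (rotation vector, rad) and "tvec" (3), from world to camera coordinates, as OpenCV has them. Camera axes: x right, y down, z forward; pixel columns grow to the right and rows downward; lengths in m; the calibration is good to about 2 mm. A picture is of the moment at which its call begins.
- order.hand_in(): hands the job in; it is judged then, once.
The state is a dict: "time_s": time; "joint_positions": joint angles; "qvel": joint speeds; "tau": joint torques, N m; "position": TCP position; "tcp_rot": TCP orientation; "force": force on the tool from outside, world axes, zero at the start; "moment": the same for the moment, N m; "opening": opening from 0.0 (shut) to 1.0 (fully open); "grasp_force": force on a finger pad.
Only numpy, scipy, OpenCV 4.12 (cv2) and the standard library are available. Lean on these libraries where they do the work, as an engineer would, in place of code of your own. Each camera call takes 0.05 s, during which the arm holds its last target. There are 200 camera calls.

## Working session

There is one attempt and no reset: what is moved stays moved. The work goes in short steps, Python scripts to look and compute and a tool call to move; the robot and the scene stay as the last step left them, time stands still between calls to the robot, and variables do not carry over. Pictures are saved under pics/ and viewed, at most 10 in all, crops included, and the job is handed in when it is done.

Besides the shell and the picture viewer there is one more tool, called after ">>>" as name([rows], argument=value, ...), one row to a line, values as JSON. drive_tool: Moves the arm, as the interface text tells. Scaled input: -1 to 1 covers 0.12 m each way for a shift and 1.5 rad each way for a turn. Its arguments: {"type":"object","properties":{"steps":{"type":"array"}},"required":["steps"]}

```bash
mkdir -p pics; cat > h.py <<'E'
import numpy as np, cv2
from rig import read_state, optics, order, bot
def cloud(c):
    z=c["range_z"].astype(float); v,u=np.mgrid[:480,:640]
    P=np.stack([(u-c["cx"])/c["fx"]*z,(v-c["cy"])/c["fy"]*z,z],-1)
    R=cv2.Rodrigues(np.array(c["rvec"],float))[0]
    W=(P-np.array(c["tvec"]).ravel())@R   # R^T (P-t)
    W[z==0]=np.nan
    return W
E
python3 - <<'E'
from h import *
for n in ("top","scene"):
    c=optics.capture(n); cv2.imwrite(f"pics/{n}0.png",c["color"]); W=cloud(c)
    hsv=cv2.cvtColor(c["color"],cv2.COLOR_BGR2HSV)
    for nm,lo,hi in (("orange",(5,150,120),(20,255,255)),("blue",(95,120,60),(130,255,255))):
        m=cv2.inRange(hsv,lo,hi); k,l,s,ce=cv2.connectedComponentsWithStats(m)
        for i in range(1,k):
            if s[i,4]>30:
                p=W[l==i]; p=p[np.isfinite(p[:,2])]
                zt=np.percentile(p[:,2],95) if len(p) else 0
                q=p[p[:,2]>zt-.004] 
                print(n,nm,s[i],ce[i].round(1),len(q),q.mean(0).round(4) if len(q) else None,round(zt,4))
s=read_state();print(s["time_s"],s["position"],s["tcp_rot"],s["force"],s["opening"])
E
```

```text
top orange [337 201   8   8  51] [340.8 204.3] 45 [0.5959 0.0467 0.0641] 0.066
top orange [275 208   8   9  53] [278.2 212.2] 45 [0.5774 0.1647 0.0644] 0.0664
top orange [343 242   8   8  53] [346.4 245.8] 48 [0.5172 0.0343 0.0639] 0.066
top orange [279 250   8   8  50] [282.9 253.7] 44 [0.4993 0.1527 0.0639] 0.0658
top blue [339 216   8   8  46] [342.8 219.6] 43 [0.5688 0.042  0.0503] 0.0521
scene orange [275 204  60   8 280] [304.9 207.5] 181 [ 0.7323 -0.0056  0.0125] 0.0145
scene orange [316 234   8   7  43] [319.4 237.2] 36 [0.5939 0.0475 0.0637] 0.065
scene orange [344 257   9   7  49] [348.1 259.9] 33 [0.5141 0.0365 0.0648] 0.0672
scene orange [266 264   9   7  53] [270.  266.9] 44 [0.5756 0.1653 0.0639] 0.0659
scene orange [294 289  10   8  61] [298.2 292.2] 44 [0.4969 0.1539 0.0646] 0.0666
scene orange [142 302   4  12  36] [143.8 307.7] 26 [0.65   0.3864 0.0144] 0.0165
scene blue [30 11 29 10 91] [41. 16.] 58 [1.8184 0.2417 0.0797] 0.0818
scene blue [165  28  22  11 171] [175.2  32.7] 55 [ 1.5528 -0.069   0.0535] 0.0553
scene blue [  3  49  33  21 364] [18.9 58.7] 275 [1.5785 0.3605 0.0808] 0.0829
scene blue [328  66  22  13 201] [338.7  72.6] 41 [ 1.1699 -0.39    0.0106] 0.0121
scene blue [520  74  16  13 127] [527.8  79.4] 25 [ 0.864  -0.8131  0.0101] 0.0073
scene blue [535  77   9  11  60] [539.3  81.7] 3 [ 0.7215 -0.6628  0.1155] 0.0159
scene blue [165 101   5  12  35] [166.8 106.5] 2 [1.1796 0.1157 0.0611] 0.0285
scene blue [131 105  26  16 210] [145.  112.2] 52 [1.2521 0.1526 0.0138] 0.0152
scene blue [325 247   9   6  39] [329.3 249. ] 35 [0.5668 0.0428 0.0513] 0.0531
0.1 [ 0.20172368 -0.5907837   0.19597106] [[ 9.46442623e-01  3.22871905e-01 -3.05340873e-04]
 [ 3.22871873e-01 -9.46440692e-01  1.94190640e-03]
 [ 3.37999991e-04 -1.93648896e-03 -9.99998068e-01]] [ 0.05396499 -0.22018487  0.26807892] 0.9950628991798689
```

View pics/top0.png

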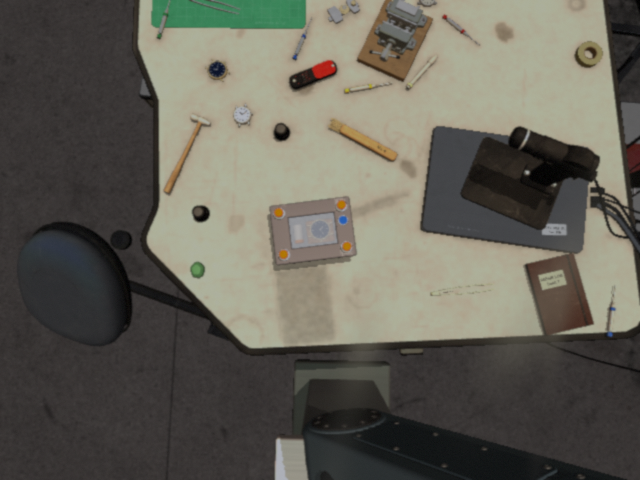

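View pics/scene0.png

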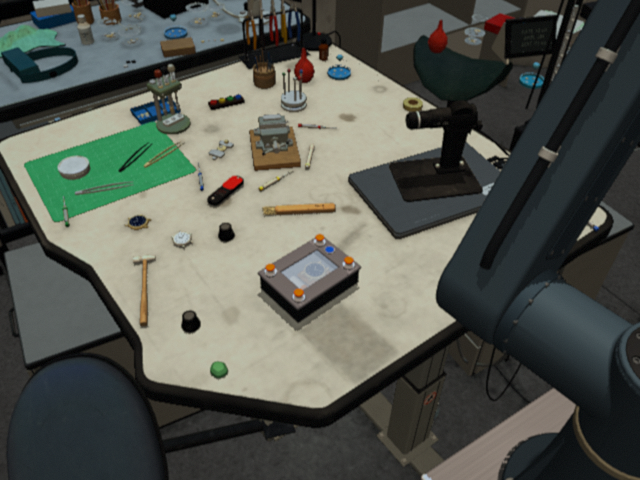

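The pictures show the case at about (313,233) in the top view. The buttons are at (341,204), (278,212), (346,246) and (283,254), and the plug at (343,220). The top heights of 64 mm and the 120 x 80 mm spacing match the spec. Lock 1 is at (0.595, 0.047), lock 2 at (0.498, 0.153), lock 3 at (0.516, 0.035) and lock 4 at (0.5765, 0.165). The microscope sits beyond the straight path to lock 1, so the way is clear.

>>> drive_tool([
  [0, 0.96, -0.8, 0, 0, 0, 0],
  [0, 0.96, -0.8, 0, 0, 0, 0],
  [0, 0.96, -0.8, 0, 0, 0, 0],
  [0, 0.96, -0.8, 0, 0, 0, 0],
  [0, 0.96, -0.8, 0, 0, 0, 0],
])

```text
time_s: 0.6
position: [0.2805, -0.4625, 0.1969]
tcp_rot: [[0.946, 0.325, -0.0], [0.325, -0.946, -0.0], [-0.0, -0.0, -1.0]]
force: [-0.6, -0.5, 0.1]
opening: 0.632
grasp_force: 0.0
```

```bash
cat >> h.py <<'E'
o=np.array([60,40,-60,-40,60,-40,-60,40]).reshape(4,2)/1000
m=np.mean([[[.5959,.0467],[.4993,.1527],[.5172,.0343],[.5774,.1647]],[[.5939,.0475],[.4969,.1539],[.5141,.0365],[.5756,.1653]]],0)
A=o-o.mean(0);B=m-m.mean(0);U,_,V=np.linalg.svd(A.T@B);L=A@U@V+m.mean(0)
def rel(i,z):
    s=read_state();p=np.array(s["position"]);R=np.array(s["tcp_rot"])
    print(s["time_s"],p.round(4),np.round(s["force"],2),s["opening"],"->",(R.T@(np.r_[L[i-1],z]-p)/.12).round(3))
E
python3 -c "
from h import *
print(L.round(4),(L-m).round(4),np.linalg.det(U@V));rel(1,.09)"
```

```text
[[0.5948 0.0469]
 [0.4978 0.1535]
 [0.5157 0.0349]
 [0.5769 0.1655]] [[-0.0001 -0.0002]
 [-0.0003  0.0002]
 [ 0.0001 -0.0005]
 [ 0.0004  0.0005]] 0.9999999999999996
0.6 [ 0.2805 -0.4625  0.1969] [-0.6  -0.5   0.08] 0.6317335227458168 -> [ 3.858 -3.161  0.889]
```

>>> drive_tool([
  [0, 0.96, -0.8, 0, 0, 0, 0],
  [0, 0.96, -0.8, 0, 0, 0, 0],
  [0, 0.96, -0.8, 0, 0, 0, 0],
  [0, 0.96, -0.8, 0, 0, 0, 0],
  [0, 0.96, -0.8, 0, 0, 0, 0],
])

```text
time_s: 1.1
position: [0.3584, -0.3363, 0.197]
tcp_rot: [[0.946, 0.324, 0.0], [0.324, -0.946, -0.002], [-0.0, 0.002, -1.0]]
force: [-0.6, -0.8, 0.2]
opening: 0.174
grasp_force: 0.0
```

>>> drive_tool([
  [0, 0.96, -0.8, 0, 0, 0, 0],
  [0, 0.96, -0.8, 0, 0, 0, 0],
  [0, 0.96, -0.8, 0, 0, 0, 0],
  [0, 0.96, -0.8, 0, 0, 0, 0],
  [0, 0.96, -0.8, 0, 0, 0, 0],
])

```text
time_s: 1.6
position: [0.4366, -0.209, 0.1969]
tcp_rot: [[0.946, 0.324, 0.001], [0.324, -0.946, -0.002], [-0.0, 0.002, -1.0]]
force: [-0.2, -0.3, -0.3]
opening: 0.002
grasp_force: 0.0
```

>>> drive_tool([
  [0, 0.96, -0.8, 0, 0, 0, 0],
  [0, 0.96, -0.8, 0, 0, 0, 0],
  [0, 0.96, -0.8, 0, 0, 0, 0],
  [0, 0.96, -0.8, 0, 0, 0, 0],
  [0, 0.96, -0.8, 0, 0, 0, 0],
  [0, 0.96, -0.8, 0, 0, 0, 0],
])

```text
time_s: 2.2
position: [0.5136, -0.0819, 0.1967]
tcp_rot: [[0.947, 0.32, -0.0], [0.32, -0.947, -0.001], [-0.001, 0.001, -1.0]]
force: [-0.2, -0.2, -0.4]
opening: 0.005
grasp_force: 0.0
```

```bash
python3 -c "
from h import *
rel(1,.08)"
```

```text
2.2 [ 0.5136 -0.0819  0.1967] [-0.23 -0.18 -0.37] 0.004775523759510771 -> [ 0.985 -0.801  0.971]
```

>>> drive_tool([
  [0, 0.985, -0.8, 0.3, 0, 0, 0],
  [0, 0.985, -0.8, 0.3, 0, 0, 0],
  [0, 0.985, -0.8, 0.3, 0, 0, 0],
  [0, 0.985, -0.8, 0.3, 0, 0, 0],
  [0, 0.985, -0.8, 0.97, 0, 0, 0],
  [0, 0.985, -0.8, 0.97, 0, 0, 0],
  [0, 0.985, -0.8, 0.97, 0, 0, 0],
  [0, 0.985, -0.8, 0.97, 0, 0, 0],
])

```text
time_s: 3.0
position: [0.5948, 0.0475, 0.0807]
tcp_rot: [[0.947, 0.32, -0.001], [0.32, -0.947, -0.0], [-0.001, 0.0, -1.0]]
force: [-0.0, -0.4, 0.1]
opening: 0.008
grasp_force: 0.0
```

```bash
python3 -c "
from h import *
rel(1,.064)
c=optics.capture('scene');cv2.imwrite('pics/s1.png',cv2.resize(c['color'][180:330,220:420],None,fx=4,fy=4))"
```

```text
3.0 [0.5948 0.0475 0.0807] [-0.01 -0.38  0.12] 0.00787941244582341 -> [-0.002  0.005  0.139]
```

View pics/s1.png

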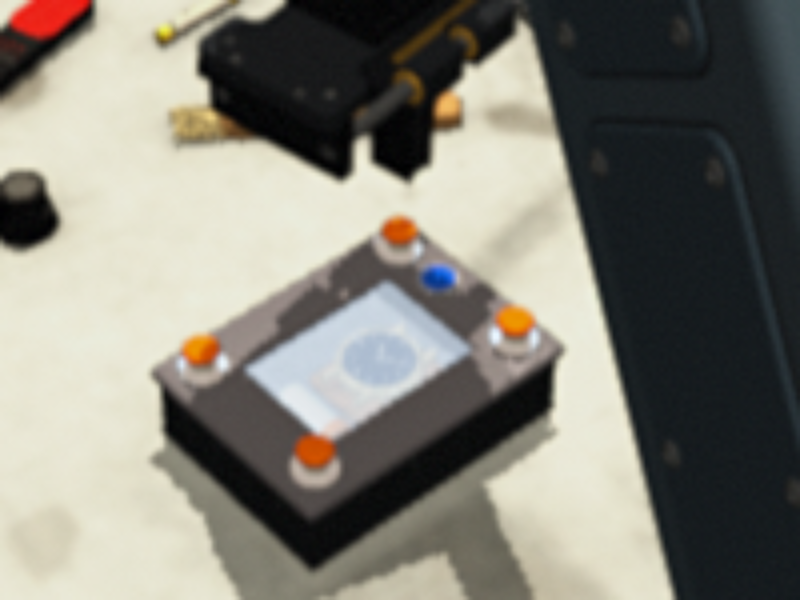

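The shut fingers hang right above lock 1 (crop pixel (405,180) over the button at (400,230)), and all four buttons are out. I'll press gently.

>>> drive_tool([
  [0, 0, 0, 0.06, 0, 0, 0],
  [0, 0, 0, 0.12, 0, 0, 0],
  [0, 0, 0, 0.14, 0, 0, 0],
  [0, 0, 0, 0.15, 0, 0, 0],
  [0, 0, 0, 0.16, 0, 0, 0],
  [0, 0, 0, 0.16, 0, 0, 0],
])

```text
time_s: 3.65
position: [0.5948, 0.0499, 0.0612]
tcp_rot: [[0.946, 0.323, -0.0], [0.323, -0.946, 0.0], [-0.0, -0.0, -1.0]]
force: [-0.6, 0.1, 0.5]
opening: 0.005
grasp_force: 0.0
```

>>> drive_tool([
  [0, 0, 0, 0.01, 0, 0, 0],
  [0, 0, 0, 0.015, 0, 0, 0],
  [0, 0, 0, 0.02, 0, 0, 0],
  [0, 0, 0, 0.02, 0, 0, 0],
])

```text
time_s: 4.05
position: [0.5948, 0.0498, 0.0588]
tcp_rot: [[0.946, 0.323, -0.0], [0.323, -0.946, 0.0], [-0.0, -0.0, -1.0]]
force: [0.2, 0.2, 0.4]
opening: 0.007
grasp_force: 0.0
```

>>> drive_tool([
  [0, 0, 0, -0.1, 0, 0, 0],
  [0, 0, 0, -0.2, 0, 0, 0],
  [0, 0, 0, -0.5, 0, 0, 0],
  [0, 0, 0, -0.5, 0, 0, 0],
])

```text
time_s: 4.45
position: [0.5991, 0.0495, 0.1245]
tcp_rot: [[0.946, 0.323, 0.011], [0.323, -0.946, -0.001], [0.01, 0.005, -1.0]]
force: [1.3, -0.6, 0.4]
opening: 0.004
grasp_force: 0.0
```

```bash
cat >> h.py <<'E'
def check(f=None):
    for n in ("scene","top"):
        c=optics.capture(n); W=cloud(c); R=cv2.Rodrigues(np.array(c["rvec"],float))[0]
        for i in range(4):
            d=np.hypot(W[...,0]-L[i,0],W[...,1]-L[i,1]); z=W[...,2][(d<.006)&(W[...,2]<.075)]
            print(n,i+1,z.size,(np.median(z)*1000).round(1) if z.size else None)
        if n=="scene" and f: cv2.imwrite(f,cv2.resize(c['color'][180:330,220:420],None,fx=4,fy=4))
E
python3 -c "
from h import *
check('pics/s2.png');rel(2,.08)"
```

```text
scene 1 58 53.1
scene 2 52 62.7
scene 3 36 62.3
scene 4 44 62.2
top 1 0 None
top 2 0 None
top 3 0 None
top 4 0 None
4.55 [0.596  0.0497 0.1209] [ 0.58  0.82 -0.25] 0.0041929604479492314 -> [-0.496 -1.084  0.337]
```

View pics/s2.png

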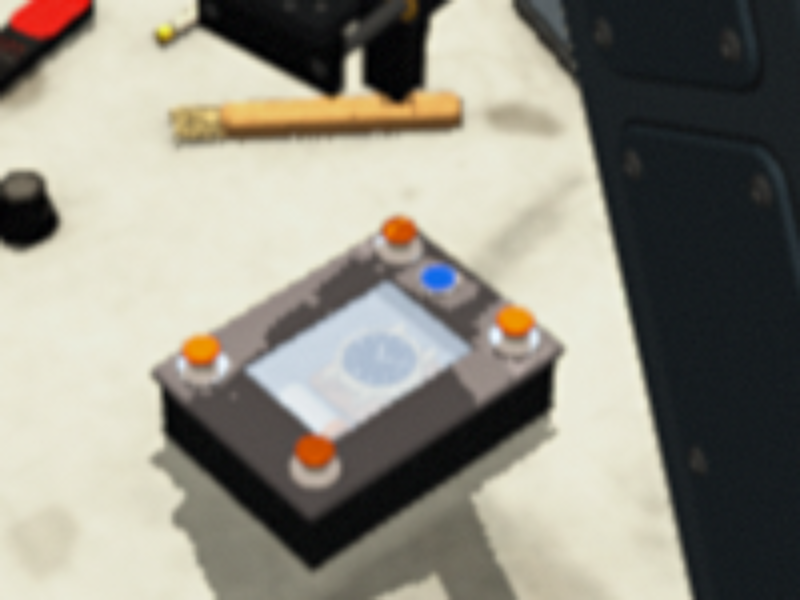

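The picture shows lock 1 still at (400,230), the same as before, so it may not be pressed. I'll compare blob positions and project the TCP into the image.

```bash
cat >> h.py <<'E'
def proj(c,p):
    K=np.array([[c["fx"],0,c["cx"]],[0,c["fy"],c["cy"]],[0,0,1.]])
    return cv2.projectPoints(np.array(p,float).reshape(-1,3),np.array(c["rvec"],float),np.array(c["tvec"],float),K,None)[0][:,0]
def blobs(n="scene"):
    c=optics.capture(n); W=cloud(c); hsv=cv2.cvtColor(c["color"],cv2.COLOR_BGR2HSV)
    k,l,s,ce=cv2.connectedComponentsWithStats(cv2.inRange(hsv,(5,150,120),(20,255,255)))
    for i in range(4):
        a,b=proj(c,[[*L[i],.064],[*L[i],.057]])
        j=[q for q in range(1,k) if s[q,4]>10 and np.hypot(*(ce[q]-a))<9]
        print(n,i+1,"out",a.round(1),"home",b.round(1),[(ce[q].round(1),s[q,4],np.nanpercentile(W[l==q][:,2],[20,50,90]).round(4)) for q in j])
    return c
E
python3 -c "
from h import *
c=blobs();blobs('top')
print((proj(c,[read_state()['position'],[.5948,.0475,.0807]])-[220,180])*4)"
```

```text
scene 1 out [319.6 236.4] home [319.5 239. ] [(array([319.4, 237.3]), np.int32(39), array([0.0616, 0.0639, 0.0656]))]
scene 2 out [298.3 291.6] home [298.3 294.2] [(array([298.3, 292.3]), np.int32(64), array([0.062 , 0.0635, 0.0659]))]
scene 3 out [348.6 259.2] home [348.4 261.9] [(array([348.1, 259.9]), np.int32(49), array([0.0622, 0.0637, 0.0656]))]
scene 4 out [269.8 266.3] home [269.9 268.9] [(array([269.9, 267. ]), np.int32(52), array([0.0623, 0.0637, 0.0655]))]
top 1 out [340.7 204.9] home [340.5 205.5] []
top 2 out [282.6 254.5] home [282.9 254.7] []
top 3 out [346.1 246.6] home [345.9 246.9] []
top 4 out [277.8 212.6] home [278.1 213.2] []
[[394.99928807 141.58870544]
 [397.61320887 200.18444657]]
```

```bash
python3 -c "
from h import *
c=optics.capture('scene');W=cloud(c);p=read_state()['position'];print(p)
u,v=proj(c,p)[0];print(u,v)
d=np.hypot(W[...,0]-p[0],W[...,1]-p[1])
for r in (.015,.03,.05):
    q=W[(d<r)&(W[...,2]>.08)];print(r,len(q),(np.percentile(q[:,2],[0,2,10,50,100]).round(4),q.min(0).round(3),q.max(0).round(3)) if len(q) else '')
for vv in range(int(v)-26,int(v)+6,2): print(vv,W[vv,int(u)-4:int(u)+9:4].round(3).tolist())
cv2.imwrite('pics/s3.png',cv2.resize(c['color'][140:290,220:420],None,fx=4,fy=4))"
```

```text
[0.59400712 0.04981845 0.11835636]
318.82486106103937 215.70015096636743
0.015 238 (array([0.1434, 0.1458, 0.149 , 0.1635, 0.4145]), array([0.579, 0.037, 0.143]), array([0.601, 0.065, 0.414]))
0.03 859 (array([0.1434, 0.148 , 0.1581, 0.2583, 0.4271]), array([0.564, 0.025, 0.143]), array([0.607, 0.079, 0.427]))
0.05 4631 (array([0.1434, 0.1588, 0.2308, 0.3248, 0.4321]), array([0.547, 0.   , 0.143]), array([0.626, 0.099, 0.432]))
189 [[0.547, 0.091, 0.231], [0.55, 0.081, 0.224], [0.581, 0.053, 0.192], [0.547, 0.067, 0.221]]
191 [[0.545, 0.092, 0.229], [0.58, 0.062, 0.191], [0.58, 0.053, 0.187], [0.584, 0.042, 0.18]]
193 [[0.592, 0.062, 0.179], [0.584, 0.059, 0.183], [0.58, 0.053, 0.183], [0.584, 0.042, 0.175]]
195 [[0.594, 0.061, 0.173], [0.584, 0.059, 0.178], [0.58, 0.053, 0.178], [0.587, 0.04, 0.168]]
197 [[0.593, 0.061, 0.168], [0.585, 0.058, 0.173], [0.584, 0.05, 0.17], [0.587, 0.04, 0.164]]
199 [[nan, nan, nan], [0.588, 0.056, 0.165], [0.582, 0.052, 0.168], [0.585, 0.041, 0.16]]
201 [[0.594, 0.061, 0.159], [0.589, 0.056, 0.16], [0.582, 0.052, 0.163], [0.583, 0.042, 0.158]]
203 [[0
[... 176 characters left out ...]
.146]]
207 [[0.725, -0.024, 0.01], [0.587, 0.057, 0.148], [0.581, 0.052, 0.15], [0.713, -0.046, 0.009]]
209 [[0.719, -0.02, 0.011], [0.719, -0.03, 0.006], [0.58, 0.053, 0.146], [0.706, -0.042, 0.01]]
211 [[0.719, -0.02, 0.005], [0.718, -0.03, 0.001], [0.711, -0.035, 0.004], [0.704, -0.041, 0.006]]
213 [[0.717, -0.019, 0.001], [0.712, -0.026, 0.002], [0.71, -0.034, -0.0], [0.704, -0.041, 0.001]]
215 [[0.714, -0.017, -0.001], [0.71, -0.024, -0.002], [0.706, -0.032, -0.002], [0.702, -0.039, -0.003]]
217 [[0.707, -0.013, 0.0], [0.703, -0.02, -0.0], [0.697, -0.027, 0.001], [0.692, -0.033, 0.001]]
219 [[0.703, -0.01, -0.001], [0.699, -0.018, -0.002], [0.693, -0.024, -0.0], [0.689, -0.031, -0.001]]
```

View pics/s3.png

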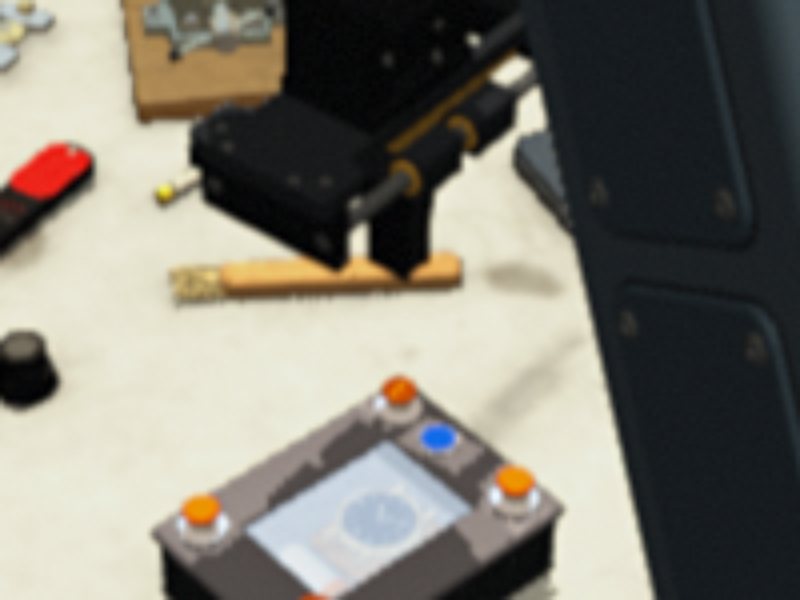

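The depth image puts the fingertips at z≈0.143 while the reported TCP is at 0.118. The real tips are about 25 mm short of the TCP, so lock 1 was never touched. The lateral position is fine. I'll go lower in guarded steps, expecting contact near TCP z≈0.039.

>>> drive_tool([
  [0, 0.02, 0.026, 0.2, 0, 0, 0],
  [0, 0.02, 0.026, 0.4, 0, 0, 0],
  [0, 0.02, 0.026, 0.52, 0, 0, 0],
  [0, 0.02, 0.026, 0.58, 0, 0, 0],
  [0, 0.02, 0.026, 0.6, 0, 0, 0],
  [0, 0.02, 0.026, 0.6, 0, 0, 0],
  [0, 0.02, 0.026, 0.6, 0, 0, 0],
])

```text
time_s: 5.4
position: [0.5988, 0.0476, 0.0476]
tcp_rot: [[0.946, 0.323, 0.002], [0.323, -0.946, -0.0], [0.001, 0.001, -1.0]]
force: [0.3, -0.1, -1.0]
opening: 0.003
grasp_force: 0.0
```

```bash
cat >> h.py <<'E'
def tip():
    c=optics.capture('scene');W=cloud(c);s=read_state();p=s['position']
    hsv=cv2.cvtColor(c["color"],cv2.COLOR_BGR2HSV)
    d=np.hypot(W[...,0]-p[0],W[...,1]-p[1]); q=W[(d<.02)&(W[...,2]>p[2]+.015)&(hsv[...,2]<70)]
    print("tcp",np.round(p,4),"force",np.round(s["force"],2),"tip z",np.percentile(q[:,2],[0,1,3]).round(4),len(q))
E
python3 -c "
from h import *
tip();blobs();print(bot.hold_point_z,[a for a in dir(bot) if a[0]!='_'])"
```

```text
tcp [0.5989 0.0475 0.0478] force [-0.57 -0.21 -0.59] tip z [0.0746 0.0755 0.076 ] 204
scene 1 out [319.6 236.4] home [319.5 239. ] [(array([319.4, 237.7]), np.int32(35), array([0.0623, 0.0636, 0.0645]))]
scene 2 out [298.3 291.6] home [298.3 294.2] [(array([298.3, 292.3]), np.int32(64), array([0.0618, 0.0632, 0.0652]))]
scene 3 out [348.6 259.2] home [348.4 261.9] [(array([348.4, 259.9]), np.int32(52), array([0.0614, 0.0634, 0.0652]))]
scene 4 out [269.8 266.3] home [269.9 268.9] [(array([270., 267.]), np.int32(51), array([0.0621, 0.0637, 0.0661]))]
0.0187 ['PlanningError', 'hold_point_z']
```

>>> drive_tool([
  [0, -0.015, 0, 0.02, 0, 0, 0],
  [0, -0.015, 0, 0.04, 0, 0, 0],
  [0, -0.015, 0, 0.055, 0, 0, 0],
  [0, -0.015, 0, 0.055, 0, 0, 0],
])

```text
time_s: 5.9
position: [0.5961, 0.047, 0.0399]
tcp_rot: [[0.946, 0.323, -0.001], [0.323, -0.946, 0.0], [-0.001, -0.0, -1.0]]
force: [-0.9, 0.2, 0.1]
opening: 0.009
grasp_force: 0.0
```

>>> drive_tool([
  [0, 0, 0, 0.01, 0, 0, 0],
  [0, 0, 0, 0.017, 0, 0, 0],
  [0, 0, 0, 0.017, 0, 0, 0],
])

```text
time_s: 6.2
position: [0.5965, 0.047, 0.0386]
tcp_rot: [[0.946, 0.323, 0.0], [0.323, -0.946, -0.0], [0.0, 0.0, -1.0]]
force: [-0.7, -0.1, 2.7]
opening: 0.003
grasp_force: 1.8
```

```bash
python3 -c "
from h import *
tip();blobs()"
```

```text
tcp [0.5966 0.047  0.0386] force [-1.38  0.07  3.66] tip z [0.0625 0.0655 0.0668] 203
scene 1 out [319.6 236.4] home [319.5 239. ] []
scene 2 out [298.3 291.6] home [298.3 294.2] [(array([298.3, 292.3]), np.int32(64), array([0.0616, 0.0632, 0.0655]))]
scene 3 out [348.6 259.2] home [348.4 261.9] [(array([348.4, 259.8]), np.int32(54), array([0.062 , 0.0637, 0.0664]))]
scene 4 out [269.8 266.3] home [269.9 268.9] [(array([269.9, 267.1]), np.int32(52), array([0.0616, 0.0634, 0.0657]))]
```

Contact: 3–4 N at TCP z≈0.039. I'll press a further 4 mm.

>>> drive_tool([
  [0, 0, 0, 0.01, 0, 0, 0],
  [0, 0, 0, 0.02, 0, 0, 0],
  [0, 0, 0, 0.028, 0, 0, 0],
  [0, 0, 0, 0.032, 0, 0, 0],
  [0, 0, 0, 0.032, 0, 0, 0],
])

```text
time_s: 6.8
position: [0.5962, 0.047, 0.0339]
tcp_rot: [[0.946, 0.323, -0.001], [0.323, -0.946, 0.0], [-0.001, -0.0, -1.0]]
force: [-0.1, 0.8, 0.8]
opening: 0.01
grasp_force: 0.0
```

>>> drive_tool([
  [0, 0, 0, -0.1, 0, 0, 0],
  [0, 0, 0, -0.2, 0, 0, 0],
  [0, 0, 0, -0.25, 0, 0, 0],
  [0, 0, 0, -0.25, 0, 0, 0],
  [0, 0, 0, -0.25, 0, 0, 0],
])

```text
time_s: 7.3
position: [0.5966, 0.047, 0.0649]
tcp_rot: [[0.946, 0.323, 0.001], [0.323, -0.946, -0.0], [0.001, 0.0, -1.0]]
force: [-0.5, -0.6, 0.9]
opening: 0.005
grasp_force: 0.0
```

```bash
python3 -c "
from h import *
blobs();rel(2,.056)"
```

```text
scene 1 out [319.6 236.4] home [319.5 239. ] [(array([319.2, 239.4]), np.int32(48), array([0.0552, 0.0563, 0.0587]))]
scene 2 out [298.3 291.6] home [298.3 294.2] [(array([298.3, 292.3]), np.int32(64), array([0.0624, 0.0635, 0.0654]))]
scene 3 out [348.6 259.2] home [348.4 261.9] [(array([348.1, 259.9]), np.int32(49), array([0.062 , 0.0638, 0.0656]))]
scene 4 out [269.8 266.3] home [269.9 268.9] [(array([269.9, 267. ]), np.int32(50), array([0.0624, 0.0637, 0.0654]))]
7.35 [0.5962 0.047  0.0645] [-0.09 -0.03 -1.16] 0.0014392532589243916 -> [-0.49  -1.105  0.071]
```

Lock 1 is home (56 mm) and the others are out. Next is lock 2.

>>> drive_tool([
  [0, -0.24, -0.55, 0, 0, 0, 0],
  [0, -0.24, -0.55, 0, 0, 0, 0],
  [0, -0.24, -0.55, 0, 0, 0, 0],
])

```text
time_s: 7.65
position: [0.5437, 0.1022, 0.0636]
tcp_rot: [[0.945, 0.326, -0.006], [0.326, -0.945, 0.0], [-0.005, -0.002, -1.0]]
force: [-0.6, -0.9, -0.3]
opening: 0.003
grasp_force: 0.0
```

>>> drive_tool([
  [0, -0.24, -0.55, 0, 0, 0, 0],
  [0, -0.24, -0.55, 0, 0, 0, 0],
  [0, -0.24, -0.55, 0, 0, 0, 0],
  [0, -0.24, -0.55, 0.1, 0, 0, 0],
  [0, -0.24, -0.55, 0.12, 0, 0, 0],
  [0, -0.24, -0.55, 0.12, 0, 0, 0],
  [0, -0.24, -0.55, 0.12, 0, 0, 0],
])

```text
time_s: 8.35
position: [0.5001, 0.1525, 0.0496]
tcp_rot: [[0.947, 0.322, 0.0], [0.322, -0.947, -0.0], [0.0, 0.0, -1.0]]
force: [-0.5, -0.5, -0.4]
opening: 0.004
grasp_force: 0.0
```

```bash
python3 -c "
from h import *
tip();rel(2,.0395)"
```

```text
tcp [0.5    0.1527 0.0498] force [-0.26  0.97  0.28] tip z [0.075  0.0767 0.0777] 188
8.4 [0.5    0.1527 0.0498] [-0.26  0.97  0.28] 0.002978822046497465 -> [-0.015 -0.013  0.086]
```

>>> drive_tool([
  [0, -0.01, -0.01, 0.04, 0, 0, 0],
  [0, -0.01, -0.01, 0.07, 0, 0, 0],
  [0, -0.01, -0.01, 0.085, 0, 0, 0],
  [0, -0.01, -0.01, 0.09, 0, 0, 0],
  [0, -0.01, -0.01, 0.095, 0, 0, 0],
])

```text
time_s: 8.9
position: [0.4976, 0.1541, 0.0387]
tcp_rot: [[0.946, 0.323, -0.0], [0.323, -0.946, -0.0], [-0.0, -0.0, -1.0]]
force: [-0.8, -0.4, 4.1]
opening: 0.004
grasp_force: 2.4
```

>>> drive_tool([
  [0, 0, 0, 0.01, 0, 0, 0],
  [0, 0, 0, 0.02, 0, 0, 0],
  [0, 0, 0, 0.028, 0, 0, 0],
  [0, 0, 0, 0.034, 0, 0, 0],
  [0, 0, 0, 0.034, 0, 0, 0],
])

```text
time_s: 9.4
position: [0.4977, 0.1541, 0.0342]
tcp_rot: [[0.946, 0.323, -0.0], [0.323, -0.946, -0.0], [-0.0, -0.0, -1.0]]
force: [-0.2, 0.2, 0.0]
opening: 0.004
grasp_force: 0.0
```

>>> drive_tool([
  [0, 0, 0, -0.1, 0, 0, 0],
  [0, 0, 0, -0.2, 0, 0, 0],
  [0, 0, 0, -0.25, 0, 0, 0],
  [0, 0, 0, -0.25, 0, 0, 0],
  [0, 0, 0, -0.25, 0, 0, 0],
])

```text
time_s: 9.9
position: [0.498, 0.1541, 0.065]
tcp_rot: [[0.946, 0.323, 0.001], [0.323, -0.946, 0.0], [0.001, 0.0, -1.0]]
force: [1.1, 0.6, -0.3]
opening: 0.003
grasp_force: 0.0
```

```bash
python3 -c "
from h import *
blobs();rel(3,.05)"
```

```text
scene 1 out [319.6 236.4] home [319.5 239. ] []
scene 2 out [298.3 291.6] home [298.3 294.2] [(array([298.2, 294.5]), np.int32(61), array([0.0557, 0.0573, 0.0586]))]
scene 3 out [348.6 259.2] home [348.4 261.9] [(array([348.2, 259.9]), np.int32(44), array([0.0617, 0.0636, 0.0654]))]
scene 4 out [269.8 266.3] home [269.9 268.9] []
9.95 [0.4976 0.1541 0.0647] [-0.05 -0.75 -0.21] 0.005248837823941077 -> [-0.178  0.989  0.122]
```

Lock 2 is home. Next is lock 3.

>>> drive_tool([
  [0, -0.175, 0.99, 0, 0, 0, 0],
  [0, -0.175, 0.99, 0, 0, 0, 0],
  [0, -0.175, 0.99, 0, 0, 0, 0],
  [0, -0.175, 0.99, 0, 0, 0, 0],
  [0, -0.175, 0.99, 0.1, 0, 0, 0],
  [0, -0.175, 0.99, 0.12, 0, 0, 0],
  [0, -0.175, 0.99, 0.12, 0, 0, 0],
  [0, -0.175, 0.99, 0.12, 0, 0, 0],
])

```text
time_s: 10.75
position: [0.5157, 0.036, 0.0497]
tcp_rot: [[0.946, 0.325, -0.001], [0.325, -0.946, 0.0], [-0.001, -0.001, -1.0]]
force: [0.4, -0.6, -0.3]
opening: 0.004
grasp_force: 0.0
```

```bash
python3 -c "
from h import *
rel(3,.0387)"
```

```text
10.75 [0.5157 0.036  0.0497] [ 0.42 -0.57 -0.33] 0.004223265488159056 -> [-0.003  0.009  0.092]
```

>>> drive_tool([
  [0, 0, 0, 0.04, 0, 0, 0],
  [0, 0, 0, 0.07, 0, 0, 0],
  [0, 0, 0, 0.085, 0, 0, 0],
  [0, 0, 0, 0.09, 0, 0, 0],
  [0, 0, 0, 0.095, 0, 0, 0],
])

```text
time_s: 11.25
position: [0.5162, 0.0348, 0.0387]
tcp_rot: [[0.946, 0.323, -0.0], [0.323, -0.946, 0.0], [-0.0, -0.0, -1.0]]
force: [-0.4, -0.1, 4.3]
opening: 0.008
grasp_force: 2.2
```

>>> drive_tool([
  [0, 0, 0, 0.01, 0, 0, 0],
  [0, 0, 0, 0.02, 0, 0, 0],
  [0, 0, 0, 0.028, 0, 0, 0],
  [0, 0, 0, 0.034, 0, 0, 0],
  [0, 0, 0, 0.034, 0, 0, 0],
])

```text
time_s: 11.75
position: [0.5162, 0.0348, 0.0343]
tcp_rot: [[0.946, 0.323, -0.0], [0.323, -0.946, 0.0], [-0.0, -0.0, -1.0]]
force: [-0.1, 0.3, -0.7]
opening: 0.004
grasp_force: 0.0
```

>>> drive_tool([
  [0, 0, 0, -0.1, 0, 0, 0],
  [0, 0, 0, -0.2, 0, 0, 0],
  [0, 0, 0, -0.25, 0, 0, 0],
  [0, 0, 0, -0.25, 0, 0, 0],
  [0, 0, 0, -0.25, 0, 0, 0],
])

```text
time_s: 12.25
position: [0.5165, 0.0348, 0.0651]
tcp_rot: [[0.946, 0.323, 0.001], [0.323, -0.946, -0.0], [0.001, 0.0, -1.0]]
force: [0.4, -0.8, 0.6]
opening: 0.007
grasp_force: 0.0
```

```bash
python3 -c "
from h import *
blobs();rel(4,.05)"
```

```text
scene 1 out [319.6 236.4] home [319.5 239. ] []
scene 2 out [298.3 291.6] home [298.3 294.2] [(array([298.3, 294.6]), np.int32(56), array([0.0556, 0.0563, 0.0589]))]
scene 3 out [348.6 259.2] home [348.4 261.9] [(array([348.1, 262.2]), np.int32(52), array([0.0557, 0.0569, 0.0583]))]
scene 4 out [269.8 266.3] home [269.9 268.9] [(array([269.9, 267. ]), np.int32(52), array([0.0622, 0.0634, 0.0658]))]
12.3 [0.5162 0.0349 0.0648] [ 0.05  0.12 -0.2 ] 0.004375838198343429 -> [ 0.83  -0.867  0.123]
```

Lock 3 is home. Last is lock 4.

>>> drive_tool([
  [0, 0.83, -0.867, 0, 0, 0, 0],
  [0, 0.83, -0.867, 0, 0, 0, 0],
  [0, 0.83, -0.867, 0, 0, 0, 0],
  [0, 0.83, -0.867, 0, 0, 0, 0],
  [0, 0.83, -0.867, 0.1, 0, 0, 0],
  [0, 0.83, -0.867, 0.12, 0, 0, 0],
  [0, 0.83, -0.867, 0.12, 0, 0, 0],
  [0, 0.83, -0.867, 0.12, 0, 0, 0],
])

```text
time_s: 13.1
position: [0.5762, 0.1642, 0.0498]
tcp_rot: [[0.947, 0.321, -0.002], [0.321, -0.947, -0.0], [-0.002, -0.0, -1.0]]
force: [1.1, -0.6, 0.9]
opening: 0.006
grasp_force: 0.0
```

```bash
python3 -c "
from h import *
rel(4,.0387)"
```

```text
13.1 [0.5762 0.1642 0.0498] [ 1.07 -0.56  0.9 ] 0.005555388004861493 -> [ 0.008 -0.008  0.092]
```

>>> drive_tool([
  [0, 0, 0, 0.04, 0, 0, 0],
  [0, 0, 0, 0.07, 0, 0, 0],
  [0, 0, 0, 0.085, 0, 0, 0],
  [0, 0, 0, 0.09, 0, 0, 0],
  [0, 0, 0, 0.095, 0, 0, 0],
])

```text
time_s: 13.6
position: [0.5769, 0.1655, 0.0388]
tcp_rot: [[0.946, 0.323, -0.0], [0.323, -0.946, -0.0], [-0.0, 0.0, -1.0]]
force: [0.3, -0.1, 0.8]
opening: 0.006
grasp_force: 0.8
```

>>> drive_tool([
  [0, 0, 0, 0.01, 0, 0, 0],
  [0, 0, 0, 0.02, 0, 0, 0],
  [0, 0, 0, 0.028, 0, 0, 0],
  [0, 0, 0, 0.034, 0, 0, 0],
  [0, 0, 0, 0.034, 0, 0, 0],
])

```text
time_s: 14.1
position: [0.5768, 0.1656, 0.0344]
tcp_rot: [[0.946, 0.323, -0.0], [0.323, -0.946, 0.0], [-0.0, -0.0, -1.0]]
force: [-0.6, -0.0, 0.3]
opening: 0.005
grasp_force: 0.0
```

>>> drive_tool([
  [0, 0, 0, -0.1, 0, 0, 0],
  [0, 0, 0, -0.2, 0, 0, 0],
  [0, 0, 0, -0.5, 0, 0, 0],
  [0, 0, 0, -0.9, 0, 0, 0],
  [0, 0, 0, -0.9, 0, 0, 0],
  [0, 0, 0, -0.9, 0, 0, 0],
  [0, 0, 0, -0.9, 0, 0, 0],
])

```text
time_s: 14.8
position: [0.5761, 0.1654, 0.1426]
tcp_rot: [[0.946, 0.323, -0.001], [0.323, -0.946, -0.0], [-0.001, -0.0, -1.0]]
force: [-0.3, -0.2, -0.4]
opening: 0.007
grasp_force: 0.0
```

```bash
python3 -c "
from h import *
c=blobs();rel(4,.05);cv2.imwrite('pics/s9.png',c['color'])"
```

```text
scene 1 out [319.6 236.4] home [319.5 239. ] [(array([319.4, 239.5]), np.int32(43), array([0.0547, 0.0562, 0.0589]))]
scene 2 out [298.3 291.6] home [298.3 294.2] [(array([298.3, 294.5]), np.int32(54), array([0.0554, 0.0569, 0.0589]))]
scene 3 out [348.6 259.2] home [348.4 261.9] [(array([348.2, 262.1]), np.int32(47), array([0.0555, 0.057 , 0.0586]))]
scene 4 out [269.8 266.3] home [269.9 268.9] [(array([270. , 269.6]), np.int32(49), array([0.0552, 0.0566, 0.0588]))]
14.85 [0.5757 0.1654 0.1418] [-0.85 -0.7  -0.23] 0.00617557288813796 -> [0.011 0.003 0.765]
```

View pics/s9.png

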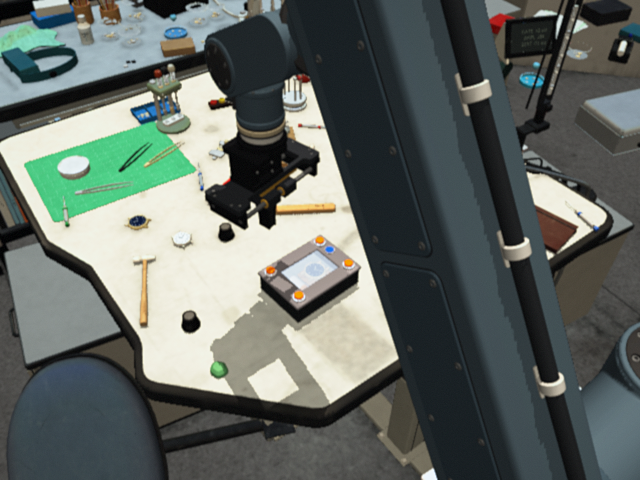

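The picture shows all four buttons down at (319,239), (298,294), (348,262) and (270,270). The case, loupe and putty have not moved, and the gripper is well clear above at (265,220).

```bash
python3 -c "
from h import *
print(order.hand_in())"
```

```text
the job is handed in; nothing more can be done
None
```

All four buttons are locked home in the required crosswise order, the gripper finished clear of everything, and the job is handed in; the verdict was not shown, and the tweezers were out of the camera's view in my last picture.

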